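Change over the citrus boxes

TASK

Change over the two citrus boxes on the prep counter, in either order: push the open yellow lid of the lemon box over so that it drops fully shut, and flip the green lid of the lime box up and over past its balance point, so that it stays fully open by itself. Only push with the fingertips or the outside of the fingers: do not lift, tip or carry the boxes or shove them along the counter, and leave the bottle, the tub and the ladle where they are.

Things in the scene. Friction and masses are not known exactly. Their poses are not given: they have to be found in the camera images.
- lemon_box: open-topped stainless box full of lemon halves, 130 (x, front to back) x 120 (y) x 90 high, weighs about 2.4 kg and stands loose on the counter. Origin: centre of its underside. Its x axis points from the front, lip side (robot side, turned at most 23 degrees) to the back, hinge side; z up.
- lime_box: open-topped stainless box full of lime halves, 130 (x, front to back) x 120 (y) x 90 high, weighs about 2.4 kg and stands loose on the counter. Origin: centre of its underside. Its x axis points from the front, lip side (robot side, turned at most 23 degrees) to the back, hinge side; z up.
- yellow_lid (a joint): hinge angle (rad) of the yellow lid of the lemon box: 0 = shut flat on the rim, 1.95 = laid back on its stop. It starts open. Flat plate 158 x 120 (along the hinge) x 6 thick, about 200 g. The hinge is free and lightly damped: below about 1.55 rad the lid falls shut when let go, above it falls back to the stop and stays.
- green_lid (a joint): hinge angle (rad) of the green lid of the lime box: 0 = shut flat on the rim, 1.95 = laid back on its stop. It starts shut. Flat plate 158 x 120 (along the hinge) x 6 thick, about 200 g. The hinge is free and lightly damped: below about 1.55 rad the lid falls shut when let go, above it falls back to the stop and stays.
- yellow_lid_hinge (a point): middle of the yellow lid's hinge line: 65 behind the lemon box's centre, 90.5 above the counter. The hinge line runs along the box's y axis.
- yellow_lid_lip (a point): middle of the yellow lid's free edge, on its inner (under) face, 158 from the hinge; with the lid open it is about 237 above the counter and 59 behind the hinge.
- green_lid_hinge (a point): middle of the green lid's hinge line: 65 behind the lime box's centre, 90.5 above the counter. The hinge line runs along the box's y axis.
- green_lid_lip (a point): middle of the green lid's free front edge, on its underside, 158 from the hinge. Shut, the underside is level, 90.5 above the counter, and overhangs the box's front wall by a lip 28 deep, across its full 120 width.
- bottle: bystander: amber bottle with black cap, 64 across, about 210 high, loose, upright behind and between the boxes. Origin: centre of its underside.
- tub: bystander: white tub, 90 across the rim, 90 high, loose, to the robot's left of the boxes. Origin: centre of its underside.
- ladle: bystander: steel ladle about 330 long and 32 high, loose, lying to the robot's right of the boxes. Origin: under the middle of its length; its bowl (90 across) is centred 140 along +x, its handle ends 146 along -x.
There are look-alikes about, which are no part of the job. What is shaped like the lemon_box but red or white is not meant.

How it is judged (in metres and radians):
At the end, for the whole second after the job is handed in: The green lid is at rest laid back on its stop (above 1.85 rad), the yellow lid is at rest shut (below 0.05 rad); both boxes stand flat within 40 mm of where they began and the bottle, tub and ladle within 25 mm of theirs (value of joint green_lid above 1.85 rad and value of joint yellow_lid below 0.05 rad and velocity of joint green_lid between -0.1 and 0.1 rad/s and velocity of joint yellow_lid between -0.1 and 0.1 rad/s and distance of each of lemon_box, lime_box from where it was at the start of the episode below 0.04 m and angle between each of lemon_box, lime_box's own z axis and vertical below 0.05 rad and height (world z) of each of lemon_box, lime_box below 0.008 m and distance of each of bottle, tub, ladle from where it was at the start of the episode below 0.025 m); the robot touches nothing.
It fails at once if a citrus box is lifted off the counter or tipped (height (world z) of any of lemon_box, lime_box above 0.012 m or angle between any of lemon_box, lime_box's own z axis and vertical above 0.12 rad).
It fails at once if a citrus box is shoved more than 40 mm along the counter (distance of any of lemon_box, lime_box from where it was at the start of the episode above 0.04 m).
It fails at once if the bottle, tub or ladle is moved more than 25 mm, lifted or knocked over (distance of any of bottle, tub, ladle from where it was at the start of the episode above 0.025 m or angle between any of bottle, tub's own z axis and vertical above 0.3 rad).
It also fails if it takes over 56 s, if anything falls off the work surface, if the arm or the gripper's body presses on something with over 40 N, if the wrist force passes 120 N, or if a joint passes its speed limit or range.

ROBOT

A 6-joint arm with a two-finger parallel gripper is mounted at the origin on the work surface. World frame = base frame: x ahead of the robot, y to its left, z up, the work surface at z = 0. Lengths are in mm, angles in rad, forces in N, time in s.
With the tool pointing down it reaches from about 350 to 875 mm from the base axis. Payload 4.2 kg.
Tool frame: the origin (TCP) lies on the mounting face of the last link; the fingertips stand 173 mm ahead of it and the grasp point (between the pads) lies grip_point_offset ahead of it (grip_point_offset is the distance from the TCP to the grasp point, in mm); z points along the fingers, y is the line along which they close (so a half turn about z gives the same grasp; the last joint's range is limited). The gripper opens to 85 mm and grips with 20 to 120 N. Pads are 22 mm wide; open, the fingers measure 114 mm over their backs; the gripper's body (76 mm by 85 mm) begins 54 mm behind the grasp point. The pads swing forward as they close: fully open they stand 13 mm farther back than shut.
Start: joints at [-0.857, 0.385, 0.008, 0, -1.194, -0.259], TCP at [274.564, -561.44, 404.712] pointing down, gripper open.
Joint ranges: [-3.14, 3.14], [-1.21, 2.06], [-1.07, 1.41], [-3.16, 2.05], [-2.99, -0.16], [-3.1, 3.1]. Speed limits (rad/s): [2.79, 2.79, 3.14, 3.14, 3.14, 3.14].

INTERFACE

Orientations are given as a unit quaternion [x, y, z, w].
In Python, from bench import read_state, get_image, job_done, recognise, place_of, grip_point_offset gives the robot as it stands. The module is installed in compiled form; this text tells all that it offers.
- The arm moves only by the tool carry_out, never from a script. Its arguments are lists of equal length, an entry for each row: "slide": the shift along the tool's x, y, z in m, a list of three; "roll": the turn about the tool's z in degrees; "claw": the finger opening in m, from 0 to 0.0854. A call has 1 to 8 rows; each row is the pose to reach, as a shift and turn from the pose commanded when the call began, along the tool's axes at that moment; what a row does not reach only later rows make up. A row lasts 1/8 s, in which the tool goes at most 62.5 mm and 10.7 degrees, less where a joint would pass 70% of its speed; a pose out of reach is approached as far as the arm can. A call with a gripper value outside its range is refused whole. The fingers move at their own pace and stop on an object; the grip force is fixed at half the most. Time passes only in rows, so rows that repeat a pose let the fingers close. It gives the time, the measured TCP pose, the force, the opening and the grip force at its end, in the units of the state.
- read_state(): the state, without advancing time (a new reading comes with each control period).
- get_image(name): name is "scene" or "top" or "wrist"; returns a dict with "img" (480x640x3 uint8, red, green, blue), "z_map" (480x640 float32, mm along the optical axis (not along the pixel's ray), 0 where there is no reading), "mtx" (3x3 intrinsics, pixels), "world_from_camera" (4x4, takes a point from camera to world coordinates); the wrist camera has in their place "T_tool_cam" (4x4, takes a point from camera to tool coordinates, whose origin is the TCP and whose axes are the flange's). Camera axes: x right, y up, looking along -z (the intrinsics and any distortion apply to the point x, -y, -z); pixel columns grow to the right and rows downward; lengths in mm; the calibration is good to about 2 mm. A picture is of the moment at which its call begins: read the wrist's pose just before it.
- job_done(): hands the job in; it is judged then, once.
Trained networks look in a picture, given as the dict that the camera call returned (one of the last four; its "shot" number tells which), for a name from the list of things; names that differ only in an ending like _2 or _b are one class to them, and where a whole thing is asked for, a point or a joint stands for the part that bears it (a point fixed in the world has none). Each returns a list of dicts, best first, with "conf" (0 to 1); they miss things now and then, are a little off and sometimes report something else, mostly with a low value. They report only what shows in the picture. A call takes as long as a camera call. They do not tell look-alikes from the thing itself.
- recognise(picture, thing): "at" ([column, row] in pixels, amid what is visible of it).
- place_of(picture, thing): "at" ([column, row] in pixels: a listed point, or the origin of a listed thing).
The state is a dict: "clock": time; "joints": joint angles; "joint_vel": joint speeds; "joint_efforts": joint torques, N m; "position": TCP position; "ee_rot": TCP orientation; "contact_force": force on the tool from outside, world axes, zero at the start; "wrist_torque": the same for the moment, N m; "gripper_width": finger opening in mm; "grasp_force": force on a finger pad.
Only numpy, scipy, OpenCV 4.12 (cv2) and the standard library are available. Lean on these libraries where they do the work, as an engineer would, in place of code of your own. Each camera call takes 0.05 s, during which the arm holds its last target. There are 200 camera calls.

## Working session

There is one attempt and no reset: what is moved stays moved. The work goes in short steps, Python scripts to look and compute and a tool call to move; the robot and the scene stay as the last step left them, time stands still between calls to the robot, and variables do not carry over. Pictures are saved under pics/ and viewed, at most 10 in all, crops included, and the job is handed in when it is done.

Besides the shell and the picture viewer there is one more tool, called as name([rows], argument=value, ...), one row to a line, values as JSON. carry_out: Moves the arm, as the interface text tells. Its arguments: {"type":"object","properties":{"slide":{"type":"array"},"roll":{"type":"array"},"claw":{"type":"array"}},"required":["slide","roll","claw"]}

```bash
mkdir -p pics; cat > h.py <<'E'
import numpy as np,cv2
from bench import *
def w(p,uv,r=2):
    u,v=uv; iu,iv=int(round(u)),int(round(v))
    z=p["z_map"][max(0,iv-r):iv+r+1,max(0,iu-r):iu+r+1]; z=z[z>0]
    if not len(z): return None
    z=np.median(z); K=p["mtx"]
    c=np.array([(u-K[0,2])/K[0,0]*z,-(v-K[1,2])/K[1,1]*z,-z,1])
    return (p["world_from_camera"]@c)[:3].round(0)
E
python3 - <<'E'
from h import *
s=read_state();print(s["position"],s["ee_rot"],s["clock"],grip_point_offset)
for n in("scene","top"):
    p=get_image(n);cv2.imwrite(f"pics/{n}.png",p["img"][:,:,::-1]);print(n,p["world_from_camera"].round(2).tolist(),p["mtx"].tolist())
    for t in("lemon_box","lime_box","yellow_lid_hinge","yellow_lid_lip","green_lid_hinge","green_lid_lip","bottle","tub","ladle"):
        print(t,[(np.round(d["at"]),round(d["conf"],2),w(p,d["at"])) for d in place_of(p,t)[:3]])
E
```

```text
[ 274.50185779 -561.26946069  403.61001627] [-2.25351434e-01  9.74276949e-01  1.03748994e-03 -2.84512977e-04] 0.0 154.70000000000002
scene [[0.13, -0.8, 0.58, 1160.35], [0.99, 0.11, -0.06, -66.8], [-0.02, 0.58, 0.81, 951.0], [0.0, 0.0, 0.0, 1.0]] [[461.60743707500484, 0.0, 320.2259946492662], [0.0, 461.60743707500484, 239.77796085124476], [0.0, 0.0, 1.0]]
lemon_box [(array([256., 273.]), 0.73, array([ 682., -142.,  195.])), (array([224., 206.]), 0.68, array([ 418., -220.,   95.])), (array([315., 203.]), 0.63, array([441.,  -0.,  96.]))]
lime_box [(array([379., 258.]), 0.88, array([616., 120.,  96.]))]
yellow_lid_hinge [(array([248., 280.]), 0.98, array([ 645., -167.,  116.])), (array([335., 197.]), 0.97, array([420.,  51.,  89.])), (array([239., 194.]), 0.95, array([ 383., -183.,   95.]))]
yellow_lid_lip [(array([235., 264.]), 0.88, array([ 570., -202.,   66.])), (array([289., 164.]), 0.79, array([301., -51.,  95.])), (array([190., 175.]), 0.66, array([ 303., -306.,   96.]))]
green_lid_hinge [(array([390., 257.]), 0.59, array([618., 145.,  96.]))]
green_lid_lip []
bottle [(array([340
[... 719 characters left out ...]
array([369., 213.]), 0.88, array([ 630., -166.,   92.])), (array([386., 180.]), 0.39, array([ 685., -187.,  231.]))]
yellow_lid_lip [(array([319., 348.]), 0.86, array([278., -52.,  -0.])), (array([383., 179.]), 0.71, array([ 687., -181.,  231.])), (array([425., 354.]), 0.71, array([ 272., -332.,    0.]))]
green_lid_hinge [(array([248., 214.]), 0.79, array([617., 140.,  94.]))]
green_lid_lip [(array([459., 289.]), 0.74, array([ 444., -420.,    1.])), (array([243., 277.]), 0.66, array([459., 157.,  -1.]))]
bottle [(array([302., 174.]), 0.93, array([720.,   6., 114.]))]
tub [(array([143., 288.]), 0.63, array([421., 423.,   3.]))]
ladle [(array([461., 291.]), 0.65, array([ 438., -422.,   20.]))]
```

View pics/scene.png

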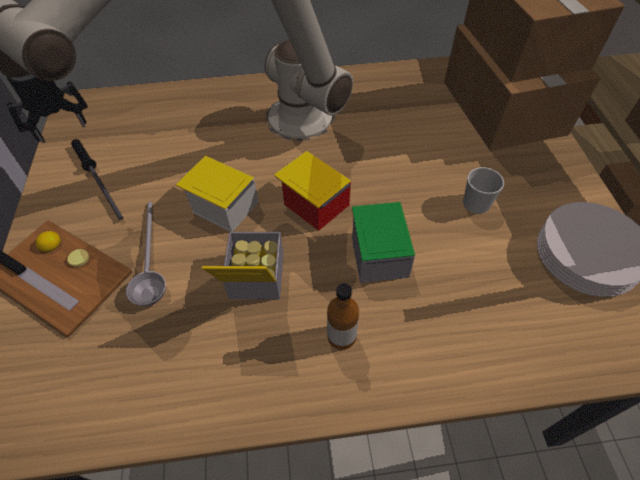

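View pics/top.png

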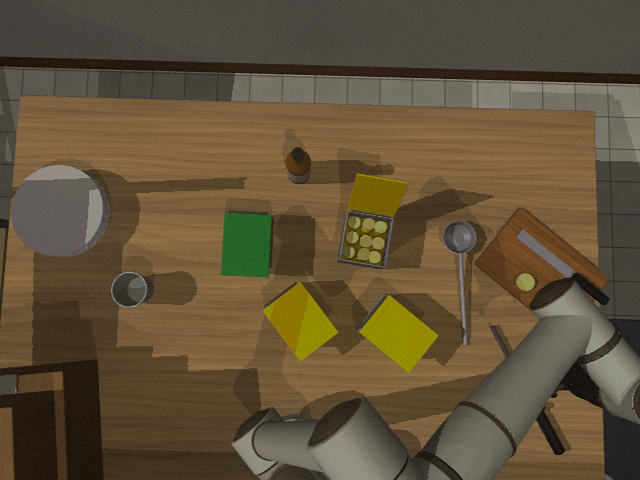

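Lemon-box candidates in the scene picture are the white box at (221,195), the red box at (314,190) and the open steel box at (256,265). Only the one at (256,265) is steel with its yellow lid open, so it is the one meant. The lime box is at (382,245). I'll check this in a crop and fit the geometry.

```bash
python3 - <<'E'
from h import *
s=get_image("scene")
cv2.imwrite("pics/crop.png",cv2.resize(s["img"][140:360,170:430][:,:,::-1],None,fx=3,fy=2.7))
p=get_image("top")
for nm,p in (("top",p),("scene",s)):
    hsv=cv2.cvtColor(p["img"],cv2.COLOR_RGB2HSV);K=p["mtx"]
    v,u=np.mgrid[:480,:640];z=p["z_map"]
    P=np.stack([(u-K[0,2])/K[0,0]*z,-(v-K[1,2])/K[1,1]*z,-z,np.ones_like(z)],-1)@p["world_from_camera"].T
    P=P[...,:3]
    def rect(m,n):
        q=P[m&(z>0)]; r=cv2.minAreaRect(q[:,:2].astype(np.float32));print(nm,n,len(q),np.round(cv2.boxPoints(r)).tolist(),q.min(0).round(),q.max(0).round(),np.median(q,0).round())
        return q
    X,Y,Z=P[...,0],P[...,1],P[...,2]
    rect((abs(hsv[...,0]-65.)<20)&(hsv[...,1]>120)&(Z>80)&(Z<110)&(Y>30)&(X>420),"green")
    q=rect((abs(hsv[...,0]-28.)<6)&(hsv[...,1]>150)&(X>600)&(Z>100)&(Y<-60),"yellow")
    c=q.mean(0);U,S,V=np.linalg.svd(q-c,full_matrices=False);print("plane",c.round(),V.round(3).tolist())
    rect((X>480)&(X<650)&(Y<-60)&(Y>-260)&(Z>80)&(Z<100),"rim")
    rect((X>680)&(Y>-60)&(Y<80)&(Z>150)&(X<900),"cap"); 
E
```

```text
top green 2934 [[461.0, 84.0], [618.0, 81.0], [620.0, 200.0], [463.0, 203.0]] [461.  81.  80.] [619. 202. 105.] [539. 141.  96.]
top yellow 1748 [[624.0, -230.0], [685.0, -238.0], [700.0, -119.0], [639.0, -111.0]] [ 626. -235.  100.] [ 699. -112.  240.] [ 663. -174.  176.]
plane [ 663. -174.  174.] [[-0.372, 0.042, -0.927], [0.138, 0.99, -0.011], [-0.918, 0.132, 0.374]]
top rim 461 [[491.0, -210.0], [626.0, -230.0], [644.0, -111.0], [509.0, -91.0]] [ 493. -228.   80.] [642. -93. 100.] [ 605. -166.   89.]
top cap 217 [[725.0, 27.0], [740.0, -6.0], [769.0, 6.0], [754.0, 39.0]] [731.  -1. 150.] [763.  36. 217.] [743.  18. 205.]
scene green 2784 [[460.0, 85.0], [620.0, 82.0], [622.0, 200.0], [462.0, 203.0]] [461.  83.  88.] [621. 202. 104.] [548. 141.  98.]
scene yellow 661 [[631.0, -229.0], [684.0, -237.0], [701.0, -118.0], [648.0, -111.0]] [ 632. -236.  101.] [ 699. -113.  239.] [ 679. -173.  206.]
plane [ 675. -173.  195.] [[0.341, -0.059, 0.938], [-0.143, -0.99, -0.01], [-0.929, 0.13, 0.346]]
scene rim 399 [[490.0, -210.0], [630.0, -230.0], [647.0, -110.0], [507.0, -90.0]] [ 490. -226.   80.] [645. -91. 100.] [ 515. -148.   89.]
scene cap 465 [[732.0, 0.0], [766.0, -4.0], [770.0, 35.0], [736.0, 39.0]] [734.  -2. 150.] [769.  37. 215.] [757.  17. 191.]
```

View pics/crop.png

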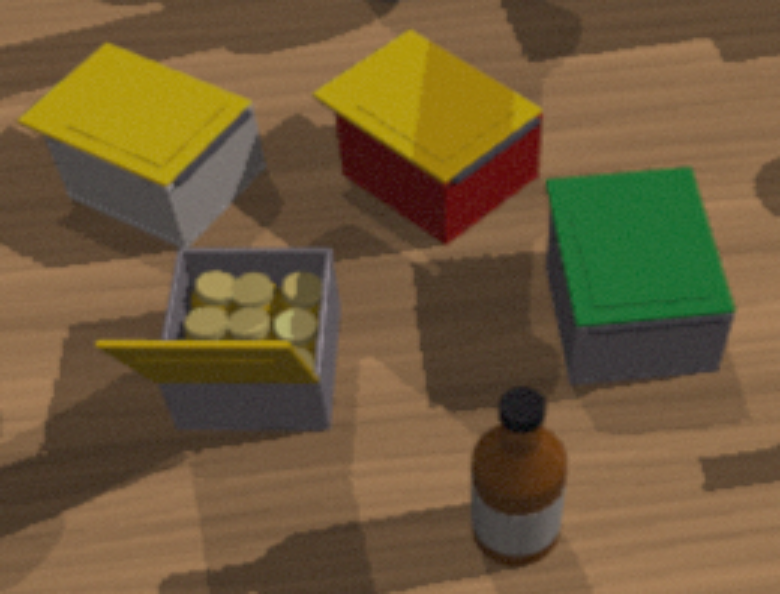

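The crop confirms it: the open steel box with lemon halves is at crop (250,330), and the closed yellow-lidded boxes are white and red. I'll do the lemon lid first. This move raises the tool, closes the fingers and squares the tool to the world axes.

carry_out([
  [0,0,-0.04],
  [0,0,-0.08],
  [0,0,-0.08],
  [0,0,-0.08],
], roll=[10,20,26,26], claw=[0,0,0,0])

```text
clock: 1.6
position: [274.5, -561.3, 484.9]
ee_rot: [-0.001, 1.0, -0.0, 0.0]
contact_force: [-0.5, 0.1, 0.1]
gripper_width: 12.0
grasp_force: 0.0
```

carry_out([
  [-0.04,0.03,0],
  [-0.088,0.066,0],
  [-0.136,0.102,0],
  [-0.184,0.138,0],
  [-0.232,0.174,0],
  [-0.28,0.21,0],
  [-0.328,0.246,0],
  [-0.376,0.282,0],
], roll=[0,0,0,0,0,0,0,0], claw=[0,0,0,0,0,0,0,0])

```text
clock: 2.6
position: [651.7, -277.7, 483.7]
ee_rot: [-0.002, 1.0, 0.0, -0.001]
contact_force: [0.5, -1.8, -0.6]
gripper_width: -0.0
grasp_force: 0.0
```

carry_out([
  [-0.04,0.03,0],
  [-0.08,0.06,0],
  [-0.119,0.09,0],
  [-0.119,0.09,0.03],
  [-0.119,0.09,0.07],
  [-0.119,0.09,0.105],
  [-0.119,0.09,0.105],
], roll=[0,0,0,0,0,0,0], claw=[0,0,0,0,0,0,0])

```text
clock: 3.48
position: [768.9, -188.7, 374.2]
ee_rot: [-0.001, 1.0, 0.001, -0.005]
contact_force: [-1.1, 0.6, -0.2]
gripper_width: 0.4
grasp_force: 0.0
```

carry_out([
  [0.025,-0.0,0],
  [0.045,0.005,0],
  [0.06,0.008,0],
  [0.075,0.01,0],
  [0.09,0.013,0],
  [0.105,0.015,0],
  [0.12,0.018,0],
  [0.135,0.02,0],
], roll=[0,0,0,0,0,0,0,0], claw=[0,0,0,0,0,0,0,0])

```text
clock: 4.47
position: [634.4, -169.4, 383.0]
ee_rot: [-0.001, 1.0, -0.001, 0.003]
contact_force: [-0.0, -0.3, 0.1]
gripper_width: -0.1
grasp_force: 0.2
```

carry_out([
  [0.01,0,0],
  [0.015,0,0],
  [0.015,0,0],
  [0.015,0,-0.05],
  [0.015,0,-0.1],
], roll=[0,0,0,0,0], claw=[0,0,0,0,0])

```text
clock: 5.1
position: [619.7, -169.1, 480.2]
ee_rot: [-0.001, 1.0, -0.0, -0.001]
contact_force: [0.8, -0.1, -0.1]
gripper_width: -0.1
grasp_force: 0.0
```

```bash
python3 - <<'E'
from h import *
s=read_state();print(s["position"],s["clock"],s["contact_force"])
p=get_image("top");cv2.imwrite("pics/top2.png",p["img"][140:380,180:500][:,:,::-1])
for uv in((360,245),(350,240),(345,262),(370,262)):print(w(p,uv))
E
```

```text
[ 619.69260061 -169.14092342  480.24287583] 5.1 [ 0.83958657 -0.12897142 -0.14374564]
[ 550. -149.   52.]
[ 561. -122.   68.]
[ 506. -112.   43.]
[ 507. -175.   62.]
```

View pics/top2.png

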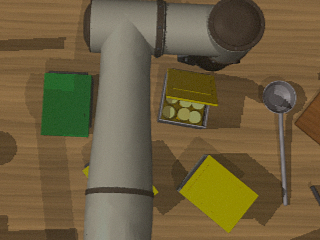

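The picture was taken with the yellow lid mid-fall, at about crop (190,85). I'll check it again after moving to the front of the lime lip.

carry_out([
  [0.02,0.04,0],
  [0.05,0.085,0],
  [0.08,0.135,0],
  [0.11,0.185,0],
  [0.14,0.235,0],
  [0.17,0.28,0],
  [0.195,0.316,0],
  [0.195,0.316,0],
], roll=[0,0,0,0,0,0,0,0], claw=[0,0,0,0,0,0,0,0])

```text
clock: 6.15
position: [422.8, 148.6, 480.1]
ee_rot: [-0.003, 1.0, 0.0, 0.0]
contact_force: [0.3, -1.5, 0.3]
gripper_width: 0.1
grasp_force: 0.0
```

```bash
python3 - <<'E'
from h import *
s=read_state();print(s["position"],s["clock"],s["contact_force"])
p=get_image("top")
a=p["img"][140:380,180:500]
p=get_image("scene");cv2.imwrite("pics/s3.png",np.hstack([a,p["img"][130:370,150:470]])[:,:,::-1])
for uv in((248,275),(256,245),(238,240)):print(w(p,uv))
E
```

```text
[422.80793865 148.6395549  480.08523566] 6.15 [ 0.33654636 -1.48914867  0.29416782]
[ 623. -169.   98.]
[ 546. -148.   99.]
[ 527. -188.   99.]
```

View pics/s3.png

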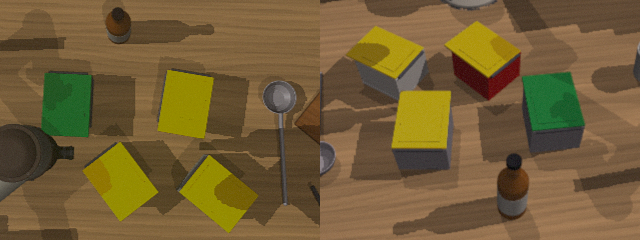

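The yellow lid is shut: left crop (186,103), with the lid flat at z≈98. Next I descend in front of the lime lip and advance to contact.

carry_out([
  [0,0,0.04],
  [0,0,0.09],
  [0,0,0.14],
  [0,0,0.19],
  [0,0,0.235],
  [-0.01,0,0.235],
  [-0.02,0,0.235],
  [-0.024,0,0.235],
], roll=[0,0,0,0,0,0,0,0], claw=[0,0,0,0,0,0,0,0])

```text
clock: 7.25
position: [449.7, 147.1, 246.6]
ee_rot: [-0.0, 1.0, 0.001, 0.002]
contact_force: [-0.6, 0.2, -0.3]
gripper_width: -0.0
grasp_force: 0.0
```

carry_out([
  [-0.003,0,0],
  [-0.006,0,0],
], roll=[0,0], claw=[0,0])

```text
clock: 7.5
position: [452.2, 146.4, 245.4]
ee_rot: [0.0, 1.0, -0.0, -0.002]
contact_force: [-16.4, 7.9, 12.5]
gripper_width: -0.1
grasp_force: 8.6
```

carry_out([
  [0,0,0],
], roll=[0], claw=[0])

```text
clock: 7.62
position: [452.0, 146.5, 245.4]
ee_rot: [-0.0, 1.0, -0.0, -0.002]
contact_force: [-9.8, 4.2, 8.1]
gripper_width: -0.3
grasp_force: 5.2
```

```bash
python3 - <<'E'
from h import *
s=read_state();print(s["position"],s["clock"],s["contact_force"],s["wrist_torque"])
p=get_image("scene");q=get_image("wrist");cv2.imwrite("pics/s4.png",np.hstack([cv2.resize(p["img"][170:330,300:460],(480,480)),cv2.resize(q["img"],(320,240))[:].repeat(2,0)])[:,:,::-1])
s=read_state();print(s["contact_force"])
E
```

```text
[452.02389601 146.51229571 245.4093569 ] 7.625 [-9.83833927  4.15964576  8.11408606] [0.93854005 2.77332702 0.032916  ]
[-10.1144801    3.85588879   7.41867831]
```

View pics/s4.png

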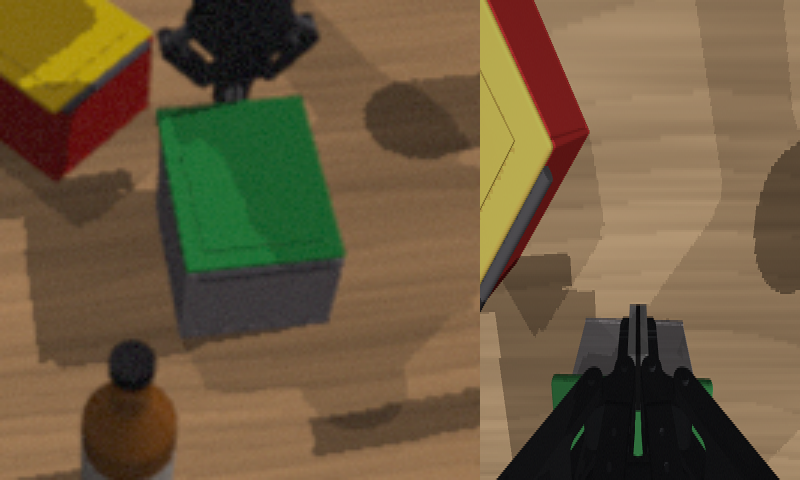

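The scene half shows the lid shut with the gripper at (230,90). The wrist half shows the closed fingertips against the front of the lip at about (638,320). There is a lot of friction at the contact (upward force about 0.7 of the push), so I can lift the lip by following its arc.

carry_out([
  [-0.001,0,-0.008],
  [-0.002,0,-0.018],
  [-0.004,0,-0.028],
  [-0.006,0,-0.038],
  [-0.009,0,-0.048],
  [-0.013,0,-0.058],
  [-0.018,0,-0.068],
  [-0.023,0,-0.078],
], roll=[0,0,0,0,0,0,0,0], claw=[0,0,0,0,0,0,0,0])

```text
clock: 8.72
position: [473.6, 146.2, 322.5]
ee_rot: [-0.0, 1.0, -0.001, -0.005]
contact_force: [-12.4, 3.2, 5.4]
gripper_width: -0.0
grasp_force: 6.2
```

```bash
python3 - <<'E'
from h import *
s=read_state();print(s["position"],s["clock"],s["contact_force"])
p=get_image("scene");cv2.imwrite("pics/s5.png",cv2.resize(p["img"][150:330,280:460],(480,480))[:,:,::-1])
E
```

```text
[473.63586278 146.16277032 322.52447855] 8.725 [-12.42403259   3.21605963   5.42334194]
```

View pics/s5.png

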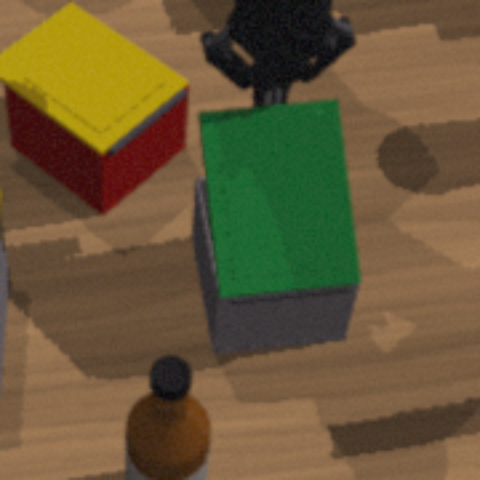

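The lid is up about 30°, with its raised front edge at crop (270,105), and the box is flat. I'll continue along the arc.

carry_out([
  [-0.006,0,-0.01],
  [-0.014,0,-0.021],
  [-0.023,0,-0.031],
  [-0.033,0,-0.041],
  [-0.045,0,-0.05],
  [-0.057,0,-0.058],
  [-0.07,0,-0.064],
  [-0.083,0,-0.069],
], roll=[0,0,0,0,0,0,0,0], claw=[0,0,0,0,0,0,0,0])

```text
clock: 9.78
position: [559.8, 146.6, 392.8]
ee_rot: [-0.001, 1.0, 0.0, 0.0]
contact_force: [-0.7, -0.8, 0.0]
gripper_width: 0.0
grasp_force: 0.3
```

```bash
python3 - <<'E'
from h import *
s=read_state();print(s["position"],s["clock"],s["contact_force"])
p=get_image("scene");cv2.imwrite("pics/s6.png",cv2.resize(p["img"][150:330,280:460],(480,480))[:,:,::-1])
E
```

```text
[559.76442058 146.56074079 392.80824313] 9.775 [-0.69875878 -0.82758513  0.01115004]
```

View pics/s6.png

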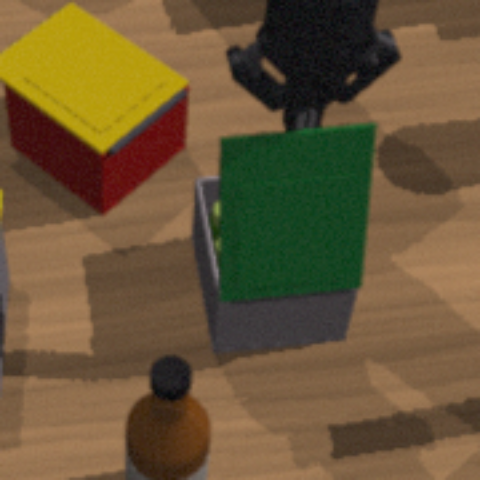

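The lid is at about 70°, with its lip at crop (300,130). I'll push it past the balance point and then back off.

carry_out([
  [-0.012,0,0],
  [-0.024,0,0],
  [-0.036,0,0],
  [-0.048,0,0],
  [-0.06,0,0],
  [-0.072,0,0],
  [-0.082,0,0],
  [-0.088,0,0],
], roll=[0,0,0,0,0,0,0,0], claw=[0,0,0,0,0,0,0,0])

```text
clock: 10.82
position: [648.5, 146.9, 391.5]
ee_rot: [-0.0, 1.0, -0.0, -0.0]
contact_force: [-0.0, -0.3, 0.8]
gripper_width: 0.0
grasp_force: 0.0
```

carry_out([
  [0,0,0],
  [0.02,0,0],
  [0.06,0,-0.04],
  [0.11,0,-0.08],
  [0.16,0,-0.1],
  [0.2,0,-0.1],
  [0.2,0,-0.1],
  [0.2,0,-0.1],
], roll=[0,0,0,0,0,0,0,0], claw=[0,0,0,0,0,0,0,0])

```text
clock: 11.82
position: [447.8, 146.7, 492.1]
ee_rot: [-0.001, 1.0, 0.0, 0.0]
contact_force: [-0.5, 1.3, -0.5]
gripper_width: -0.6
grasp_force: 0.0
```

```bash
python3 - <<'E'
from h import *
s=read_state();print(s["position"],s["clock"],s["contact_force"])
p=get_image("scene");cv2.imwrite("pics/s7.png",p["img"][130:370,130:470][:,:,::-1])
hsv=cv2.cvtColor(p["img"],cv2.COLOR_RGB2HSV);K=p["mtx"]
v,u=np.mgrid[:480,:640];z=p["z_map"]
P=(np.stack([(u-K[0,2])/K[0,0]*z,-(v-K[1,2])/K[1,1]*z,-z,np.ones_like(z)],-1)@p["world_from_camera"].T)[...,:3]
m=(abs(hsv[...,0]-65.)<20)&(hsv[...,1]>120)&(P[...,2]>110)&(z>0)&(P[...,1]>30)
q=P[m];print(q.min(0),q.max(0));V=np.linalg.svd(q-q.mean(0),full_matrices=False)[2];print(V.round(2).tolist())
m=(P[...,0]>470)&(P[...,0]<640)&(P[...,1]>60)&(P[...,1]<220)&(P[...,2]>82)&(P[...,2]<98);print(P[m].min(0),P[m].max(0))
E
```

```text
[447.78639145 146.74656788 492.07993028] 11.825 [-0.53657268  1.26025965 -0.48785326]
[443.38281789  80.48838408 110.47095829] [684.54233721 197.06386244 565.30297674]
[[0.38, -0.01, -0.92], [-0.16, 0.98, -0.07], [0.91, 0.18, 0.38]]
[487.38285344  82.06309636  82.00826444] [628.61732344 204.21258724  97.92234339]
```

View pics/s7.png

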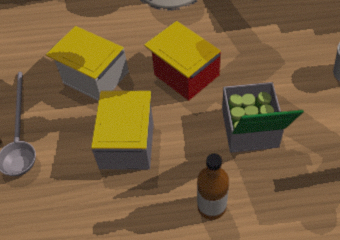

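The green lid is laid back open at crop (268,120), the yellow lid is shut at (125,115), and the bottle and ladle look undisturbed. The arm is clear of everything, so I'll hold still briefly and hand in.

carry_out([
  [0,0,0],
  [0,0,0],
  [0,0,0],
  [0,0,0],
  [0,0,0],
  [0,0,0],
  [0,0,0],
  [0,0,0],
], roll=[0,0,0,0,0,0,0,0], claw=[0,0,0,0,0,0,0,0])

```text
clock: 12.88
position: [447.8, 146.7, 491.8]
ee_rot: [-0.001, 1.0, 0.0, 0.0]
contact_force: [0.3, 0.4, -0.0]
gripper_width: -0.2
grasp_force: 0.0
```

```bash
python3 -c "
from bench import *
print(job_done())"
```

```text
the job is handed in; nothing more can be done
None
```

The job is handed in at about 13 s: in the last picture the yellow lid is shut, the green lid is laid back open and the arm is clear, but the hand-in gave no verdict.

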